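# Free a hotplate ring and slide the wax pan onto it

## Task

In the pottery studio the canister is standing on the hotplate ring where the wax pan is wanted. Lift the canister by its bow handle, set it down gently (do not drop or tip it) so that it stands wholly on the round cork mat; then slide the empty wax pan across the glass, without lifting or tipping it, until its base lies centred inside the printed ring that the canister occupied. Leave the cup on the hotplate and the jar and mug beside it where they are.

Things in the scene. Friction and masses are not known exactly. Their poses are not given: they have to be found in the camera images.
- hob: Twin electric hotplate, fixed: a steel box 320 (x) x 440 (y) x 50 mm high with a flat black glass top 50 mm above the table and two white printed rings side by side (inner radius 85 mm, purely printed, no relief). Origin at the centre of its underside; x points to its back, y to its left, two black knobs on the front (-x) face.
- zone_left (a point): Centre of the ring at the hotplate's left (+y of hob), on the glass surface. It starts holding either the pan or the canister.
- zone_right (a point): Centre of the ring at the hotplate's right (-y of hob), on the glass surface, 210 mm from the other. It starts holding either the pan or the canister.
- pan: Empty open aluminium wax-melting saucepan, about 0.65 kg: straight round wall, outside radius 70 mm, 60 mm high, wall 4 mm, floor 5 mm thick. Origin at the centre of its underside, z up. A stick handle 12 to 18 mm thick, black at the end, runs from the wall along the pan's -x to 194 mm from the pan's axis, 45 to 57 mm above its underside.
- canister: Steel lidded round canister, about 0.5 kg: radius 50 mm (lid 52 mm), lid top 102 mm above its underside, with a rigid dark bow handle over the lid. Origin at the centre of its underside, z up; the bow stands in its y-z plane.
- canister_grip (a point): Middle of the canister's bow handle, 156 mm above its underside: a level round bar 12 mm thick, 56 mm straight along the canister's y, with 48 mm free height between bar and lid.
- mat: Round flat cork mat, fixed on the table left or right of the hotplate, radius 78 mm, 10 mm thick (origin at the centre of its underside). On the hotplate's other side stands a square wooden tray of test tiles, 140 mm, 28 mm high.
- cup: Small terracotta cup, radius 30 mm, 65 mm high, standing on the glass between the two rings at the back edge. Not to be disturbed. Origin at the centre of its underside.
- jar: White ceramic jar with a brush across its mouth, radius 43 mm, 120 mm high, on the table at one rear corner of the hotplate, behind the mat or the tile tray. Not to be disturbed. Origin at the centre of its underside.
- mug: Blue ceramic mug, radius 42 mm, 95 mm high, on the table at one rear corner of the hotplate, behind the mat or the tile tray. Not to be disturbed. Origin at the centre of its underside.
Mind the look-alikes: they are no part of the job. Leave any orange or pink look-alike of the canister alone.

How it is judged:
On the way, in this order (a step that is already met when the one before it is completed fails the run):
1. the canister has been lifted clear of the hotplate (30 mm) (z of canister in the frame of hob above 0.08 m), for 0.1 s.
2. the canister stands upright and released, wholly on the cork mat (horizontal distance between canister and mat below 0.028 m and z of canister in the frame of mat below 0.015 m and angle between canister's own z axis and vertical below 0.06 rad and contact force between the fingers and canister below 0.2 N and linear speed of canister below 0.03 m/s), for 0.2 s.
3. the pan has been slid into the ring that the canister left (distance of pan from where it was at the start of the episode above 0.12 m and (horizontal distance between pan and zone_left below 0.015 m or horizontal distance between pan and zone_right below 0.015 m)), for 0.2 s.
At the end, for the whole second after the job is handed in: The canister stands upright on the cork mat, axis within 28 mm of its centre; the pan stands flat on the glass, axis within 15 mm of the centre of the ring the canister occupied at first (base inside the printed ring; over 120 mm from its start); both are released and at rest (all of step 3 and horizontal distance between canister and mat below 0.028 m and z of canister in the frame of mat below 0.015 m and angle between canister's own z axis and vertical below 0.06 rad and contact force between the fingers and canister below 0.2 N and contact force between the fingers and pan below 0.2 N and linear speed of each of pan, canister below 0.02 m/s and angle between pan's own z axis and vertical below 0.05 rad and z of pan in the frame of hob below 0.055 m); the robot touches nothing.
It fails at once if the pan is lifted more than 6 mm off the glass or tipped by more than 0.15 rad (z of pan in the frame of hob above 0.056 m or angle between pan's own z axis and vertical above 0.15 rad).
It fails at once if the canister is tipped by more than 0.5 rad (angle between canister's own z axis and vertical above 0.5 rad).
It fails at once if the canister is dropped: falls free of the fingers at more than 0.5 m/s (about 12 mm) (contact force between the fingers and canister below 0.05 N and linear speed of canister above 0.5 m/s).
It fails at once if the cup, jar or mug is moved by more than 25 mm or tipped over (distance of any of cup, jar, mug from where it was at the start of the episode above 0.025 m or angle between any of cup, jar, mug's own z axis and vertical above 0.4 rad).
It also fails if it takes over 64 s, if anything falls off the work surface, if the arm or the gripper's body presses on something with over 40 N, if the wrist force passes 120 N, or if a joint passes its speed limit or range.

## Robot

A 6-joint arm with a two-finger parallel gripper is mounted at the origin on the work surface. World frame = base frame: x ahead of the robot, y to its left, z up, the work surface at z = 0. Lengths are in m, angles in rad, forces in N, time in s.
With the tool pointing down it reaches from about 0.425 to 0.95 m from the base axis. Payload 3.5 kg.
Tool frame: the origin (TCP) lies between the finger pads; the fingertips stand 25 mm ahead of it and the grasp point (between the pads) lies 6 mm ahead of it; z points along the fingers, y is the line along which they close (so a half turn about z gives the same grasp; the last joint's range is limited). The gripper opens to 85 mm and grips with 20 to 120 N. Pads are 22 mm wide; open, the fingers measure 114 mm over their backs; the gripper's body (76 mm by 85 mm) begins 54 mm behind the grasp point. The pads swing forward as they close: fully open they stand 13 mm farther back than shut.
Start: joints at [-1.352, 0.286, 1.577, -0, 1.279, -0.15], TCP at [0.243, -0.63, 0.256] pointing down, gripper open.
Joint ranges: [-2.77, 2.77], [-0.9, 2.22], [0.21, 2.48], [-1.53, 4.67], [0.24, 2.81], [-2.84, 2.84]. Speed limits (rad/s): [2.79, 2.79, 3.14, 3.14, 3.14, 3.14].

## Interface

Orientations are given as a rotation vector (axis times angle).
In Python, from rig import status, cams, workorder gives the robot as it stands.
- The arm moves only by the tool servo_tool, never from a script. Its argument "increments" is a list of rows, each an object of numbers: "x", "y", "z": the shift along the tool's x, y, z in mm; "wx", "wy", "wz": the turn, a rotation vector about the tool's x, y, z in rad. In form: [{"x": .., "y": .., "z": .., "wx": .., "wy": .., "wz": ..}, ...]. A call has 1 to 8 rows; each row is the pose to reach, as a shift and turn from the pose commanded when the call began, along the tool's axes at that moment; what a row does not reach only later rows make up. A row lasts 1/12 s, in which the tool goes at most 41.7 mm and 7.16 degrees, less where a joint would pass 70% of its speed; a pose out of reach is approached as far as the arm can. A call with a gripper value outside its range is refused whole. "grip" is the finger opening in mm, from 0 to 85.4, set as the call begins (left out, the last holds). The fingers move at their own pace and stop on an object; the grip force is fixed at half the most. Time passes only in rows, so rows that repeat a pose let the fingers close. It gives the time, the measured TCP pose, the force, the opening and the grip force at its end, in the units of the state.
- status.observe(): the state, without advancing time (a new reading comes with each control period).
- cams.capture(name): name is "side" or "top"; returns (picture, depth): 480x640x3 uint8, blue, green, red; 480x640 float32, m along the optical axis (not along the pixel's ray), 0 where there is no reading.
- cams.get_calibration(name): a dict with "vfov" (degrees; the focal length in pixels is half the picture's height over the tangent of half this angle, whatever the lens; pixels are square), "cx", "cy" (the principal point, pixels), "R" (3x3) and "t" (3): a world point X has camera coordinates R X + t. Camera axes: x right, y down, z forward; pixel columns grow to the right and rows downward; lengths in m; the calibration is good to about 2 mm. A picture is of the moment at which its call begins. get_calibration takes no time and is no camera call.
- workorder.close_job(): hands the job in; it is judged then, once.
The state is a dict: "time": time; "qpos": joint angles; "joint_vel": joint speeds; "effort": joint torques, N m; "eef_pos": TCP position; "tool_rot": TCP orientation; "ft_force": force on the tool from outside, world axes, zero at the start; "ft_torque": the same for the moment, N m; "gripper_width": finger opening in m; "grip_force": force on a finger pad.
Only numpy, scipy, OpenCV 4.12 (cv2) and the standard library are available. Lean on these libraries where they do the work, as an engineer would, in place of code of your own. Each camera call takes 0.05 s, during which the arm holds its last target. There are 200 camera calls.

## Working session

There is one attempt and no reset: what is moved stays moved. The work goes in short steps, Python scripts to look and compute and a tool call to move; the robot and the scene stay as the last step left them, time stands still between calls to the robot, and variables do not carry over. Pictures are saved under pics/ and viewed, at most 10 in all, crops included, and the job is handed in when it is done.

Besides the shell and the picture viewer there is one more tool, called after "Emit:" as a command line: name --argument value ..., lists and objects as JSON in quotes. servo_tool: Moves the arm, as the interface text tells. Its arguments: {"type":"object","properties":{"increments":{"type":"array","items":{"type":"object","properties":{"x":{"type":"number"},"y":{"type":"number"},"z":{"type":"number"},"wx":{"type":"number"},"wy":{"type":"number"},"wz":{"type":"number"}}}},"grip":{"type":"number"}},"required":["increments"]}

```bash
ls; mkdir -p pics; cat > h.py <<'E'
import numpy as np, cv2
from rig import status, cams, workorder
def cal(n):
    c=cams.get_calibration(n); f=240/np.tan(np.radians(c['vfov'])/2)
    return f,c['cx'],c['cy'],np.array(c['R']),np.array(c['t'])
def cloud(n,d):
    f,cx,cy,R,t=cal(n); v,u=np.mgrid[:480,:640]
    P=np.stack([(u-cx)/f*d,(v-cy)/f*d,d],-1); return (P-t)@R
def plane(n,u,v,z):
    f,cx,cy,R,t=cal(n); r=R.T@np.array([(u-cx)/f,(v-cy)/f,1]); o=-R.T@t
    return o+r*(z-o[2])/r[2]
def grab(n,tag):
    p,d=cams.capture(n); cv2.imwrite(f'pics/{tag}.png',p); np.save(f'{tag}.npy',d); return p,d
E
python3 - <<'E'
from h import *
for n in('top','side'):
    p,d=grab(n,n+'0'); print(cams.get_calibration(n)); print((d>0).mean())
print(status.observe())
E
```

```text
pics
{'vfov': 49.738981898474506, 'cx': 321.6556336526037, 'cy': 232.8539614406133, 'R': array([[-0.00579912, -0.99998094,  0.00211815],
       [-0.99653298,  0.00560329, -0.08300975],
       [ 0.0829963 , -0.00259219, -0.99654648]]), 't': array([0.00949522, 0.55021032, 1.31337342])}
0.996015625
{'vfov': 50.3753854274933, 'cx': 320.97072191740045, 'cy': 238.27967540525347, 'R': array([[-0.9795294 , -0.20127774, -0.00307004],
       [-0.13292032,  0.65816715, -0.74104534],
       [ 0.15117653, -0.72546762, -0.67144798]]), 't': array([0.54457495, 0.17371545, 1.11160562])}
0.99611328125
{'time': 0.1, 'qpos': array([-1.35197307e+00,  2.87107767e-01,  1.57805939e+00,  1.34664812e-05,
        1.27859900e+00, -1.50017004e-01]), 'joint_vel': array([ 0.00016882, -0.00161478, -0.00349703,  0.00154545,  0.00233113,
       -0.001252  ]), 'effort': array([ 4.18808286e-04, -4.07297266e+01, -2.93698579e+01, -1.43907509e-04,
        3.44064072e-03, -1.09912779e-05]), 'eef_pos': array([ 0.24325899, -0.62905175,  0.25504939]), 'tool_rot': array([-3.08618519e+00, -5.75689932e-01,  9.71284593e-05]), 'ft_force': array([-0.94959025,  0.66312014, -0.11553554]), 'ft_torque': array([-0.00978367,  0.0458363 , -0.08658015]), 'grip_force': 0.0, 'gripper_width': 0.08576984699842335}
```

View pics/top0.png

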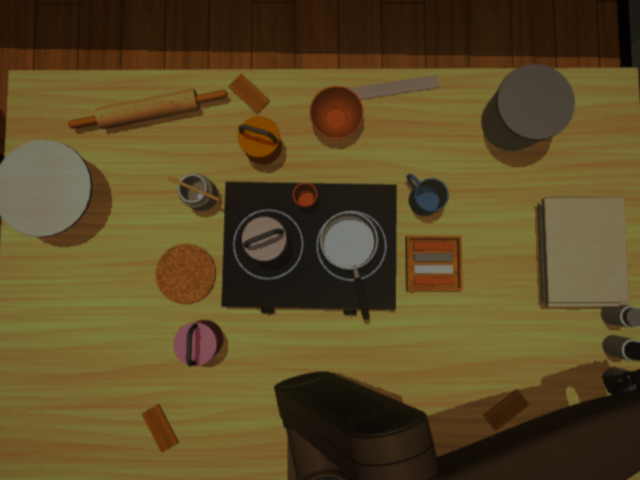

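View pics/side0.png

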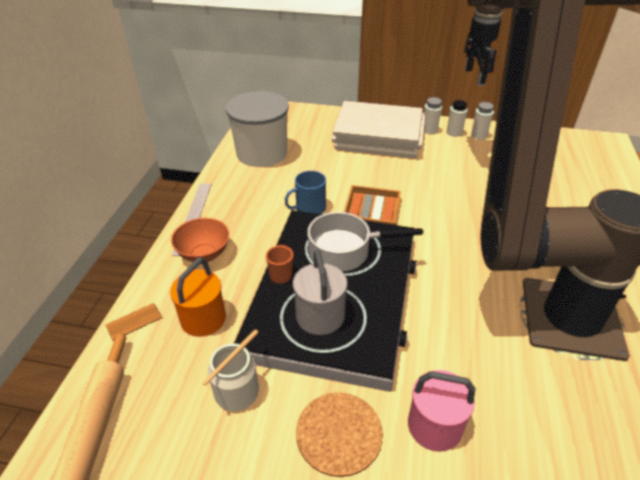

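Top view: canister on the left ring near (265,240) with its bow tilted, the pan on the right ring near (348,242) with its handle toward (365,318), and the cork mat at (186,274). The cup is at (305,195), and the pink and orange look-alikes are at (197,344) and (260,138). The side view agrees.

```bash
python3 - <<'E'
from h import *
def circ(P):
    A=np.c_[2*P[:,:2],np.ones(len(P))]; s=np.linalg.lstsq(A,(P[:,:2]**2).sum(1),rcond=None)[0]
    return s[:2].round(4),round(float(np.sqrt(s[2]+s[0]**2+s[1]**2)),4)
C={}
for n in('top','side'):
    p=cv2.imread(f'pics/{n}0.png'); d=np.load(n+'0.npy'); C[n]=c=cloud(n,d); X=c[...,0];Y=c[...,1];Z=c[...,2]
    gl=(X>.38)&(X<.75)&(abs(Y)<.3)&(abs(Z-.05)<.008)
    print(n,'glass z',np.median(Z[gl]),'table',np.median(Z[abs(Z)<.015]))
    hsv=cv2.cvtColor(p,cv2.COLOR_BGR2HSV)
    # black glass corners
    m=(gl&(hsv[...,2]<60)).astype(np.uint8)
    cs=max(cv2.findContours(m,0,2)[0],key=cv2.contourArea); h=cv2.convexHull(cs)
    ap=cv2.approxPolyDP(h,12,True)[:,0]; q=np.array([plane(n,*a,.05)[:2] for a in ap]); print('hob corners',q.round(3).tolist(),cv2.minAreaRect((np.array([plane(n,*a,.05)[:2] for a in h[:,0]])*1000).astype(np.float32)))
    # cork
    mu=(186,274) if n=='top' else (340,433)
    col=hsv[mu[1]-10:mu[1]+10,mu[0]-10:mu[0]+10].reshape(-1,3).mean(0); print('cork hsv',col, 'z',np.median(Z[mu[1]-10:mu[1]+10,mu[0]-10:mu[0]+10]))
    near=(np.hypot(X-plane(n,*mu,.01)[0],Y-plane(n,*mu,.01)[1])<.12)
    mm=near&(Z>.006)&(Z<.02); print('mat by depth',c[mm].mean(0),mm.sum())
    cm=(near&(abs(hsv[...,0].astype(int)-col[0])<6)&(hsv[...,1]>100)).astype(np.uint8)
    # canister lid, bow, pan rim
    k=plane(n,265,240,.15) if n=='top' else C['k']; C['k']=k
    nr=np.hypot(X-k[0],Y-k[1])<.08
    b=c[nr&(Z>.178)]; lid=c[nr&(abs(Z-.152)<.004)]
    bar=b[b[:,2]>b[:,2].max()-.015]; mc=bar[:,:2].mean(0); w,v=np.linalg.eigh(np.cov(bar[:,:2].T))
    print('lid',lid.mean(0),len(lid),lid[:,0].min(),lid[:,0].max(),lid[:,1].min(),lid[:,1].max()); 
    print('bar',mc,b[:,2].max(),v[:,1],np.degrees(np.arctan2(v[1,1],v[0,1])),len(bar),np.ptp(bar@np.r_[v[:,1],0]))
    u=plane(n,348,242,.1) if n=='top' else C['u']; C['u']=u
    r=c[(np.hypot(X-u[0],Y-u[1])<.1)&(abs(Z-.11)<.005)&(hsv[...,1]<70)]; 
    print('rim',circ(r),len(r))
    hd=c[(np.hypot(X-u[0],Y-u[1])<.22)&(np.hypot(X-u[0],Y-u[1])>.085)&(Z>.085)&(Z<.125)&(X<u[0]-.05)]
    print('handle',hd.mean(0),len(hd),np.percentile(hd[:,0],[2,98]),np.percentile(hd[:,2],95))
    w,v=np.linalg.eigh(np.cov(hd[:,:2].T)); print(v[:,1])
    if n=='top':
        for nm,px,z in(('cup',(305,195),.065+.05),('jar',(195,190),.12),('mug',(430,196),.095),('pink',(197,344),.1)): print(nm,plane(n,*px,z).round(3))
E
```

```text
top glass z 0.051667590050264646 table 0.0014638652600348953
hob corners [[0.679, 0.249], [0.669, -0.181], [0.381, -0.176], [0.381, 0.257]] ((527.0023803710938, 38.10260009765625), (433.9388122558594, 299.1935729980469), 89.06800842285156)
cork hsv [ 13.37   201.4675 115.3175] z 0.011562644153178144
mat by depth [0.44818785 0.36047036 0.0112124 ] 2908
lid [0.52698273 0.14126829 0.15280675] 1130 0.47695242467184334 0.5800934176619786 0.09188732578579448 0.19254781111846817
bar [0.52794251 0.14195838] 0.21760732704709115 [-0.36949284  0.92923358] 111.68434292233103 177 0.07583401126677372
rim (array([ 0.5239, -0.0585]), 0.0687) 298
handle [ 0.38810979 -0.08708922  0.11211758] 312 [0.3419722  0.43405709] 0.11859887485642086
[-0.97722813 -0.21219138]
cup [0.635 0.046 0.115]
jar [0.647 0.311 0.12 ]
mug [ 0.634 -0.26   0.095]
pink [0.279 0.306 0.1  ]
side glass z 0.050085070041486685 table 0.00013366223927985761
hob corners [[0.667, -0.175], [0.381, -0.135], [0.381, 0.258], [0.678, 0.238]] ((525.0603637695312, 38.864837646484375), (438.3199157714844, 298.96978759765625), 88.75975036621094)
cork hsv [ 14.1875 154.925  226.4975] z 0.009527638717403922
mat by depth [0.44922463 0.36056905 0.0097563 ] 5879
lid [0.52988295 0.14658335 0.1516965 ] 1443 0.47836302282787135 0.581042889610388 0.08997968543011872 0.19566660277289327
bar [0.52768738 0.14909304] 0.2155202551195839 [-0.37373629  0.92753501] 111.94622914377018 192 0.07151662654131445
rim (array([ 0.5211, -0.0581]), 0.0703) 419
handle [ 0.38877528 -0.08311397  0.10869694] 341 [0.34310862 0.43469341] 0.11533815033503218
[-0.97761679 -0.21039349]
```

```bash
python3 - <<'E'
from h import *
from scipy.optimize import least_squares
for n in('top','side'):
    p=cv2.imread(f'pics/{n}0.png'); d=np.load(n+'0.npy'); c=cloud(n,d); g=cv2.cvtColor(p,cv2.COLOR_BGR2GRAY)
    P=np.full((480,640,3),np.nan)
    f,cx,cy,R,t=cal(n); v,u=np.mgrid[:480,:640]; r=np.stack([(u-cx)/f,(v-cy)/f,np.ones_like(u)],-1)@R; o=-R.T@t
    P=o+r*((.05-o[2])/r[...,2])[...,None]
    for nm,k in(('L',(.527,.147)),('R',(.523,-.063))):
        rr=np.hypot(P[...,0]-k[0],P[...,1]-k[1])
        m=(rr<.10)&(rr>.075)&(abs(c[...,2]-.05)<.007)&(g>(55 if n=='top' else 90))
        Q=P[m]; s=least_squares(lambda s:np.hypot(Q[:,0]-s[0],Q[:,1]-s[1])-s[2],[*k,.087],loss='soft_l1',f_scale=.002).x
        print(n,nm,s.round(4),m.sum(),[round(float(x),3) for x in np.percentile(np.degrees(np.arctan2(Q[:,1]-s[1],Q[:,0]-s[0])),[2,25,50,75,98])])
E
```

```text
top L [0.5212 0.1427 0.0864] 432 [-169.96, -94.613, 2.183, 88.879, 172.928]
top R [ 0.5166 -0.0674  0.0863] 397 [-158.549, -90.205, -22.612, 106.914, 173.008]
side L [0.5228 0.1414 0.0864] 702 [-174.045, -21.66, 51.789, 112.282, 173.93]
side R [ 0.5188 -0.0692  0.0871] 314 [-175.479, 5.98, 103.954, 137.896, 176.456]
```

```bash
cat >> h.py <<'E'
from scipy.spatial.transform import Rotation as Ro
def inc(x,y,z,ay=None,dpos=None):
    """tool-frame shift (mm) and turn to reach world xyz, tool down with tool-y at angle ay (deg)"""
    s=status.observe(); R0=Ro.from_rotvec(s['tool_rot'])
    if ay is None: m=R0.as_matrix(); ay=np.degrees(np.arctan2(m[1,1],m[0,1]))
    b=np.radians(ay); yv=np.array([np.cos(b),np.sin(b),0]); zv=np.array([0,0,-1.]); xv=np.cross(yv,zv)
    R1=Ro.from_matrix(np.c_[xv,yv,zv])
    print('t',round(s['time'],2),'pos',s['eef_pos'].round(4),'ay',round(ay,2),'F',s['ft_force'].round(1),'w',round(s['gripper_width'],4))
    print('shift',(R0.inv().apply(np.array([x,y,z])-s['eef_pos'])*1000).round(1),'turn',(R0.inv()*R1).as_rotvec().round(3))
E
python3 -c "
from h import *
inc(.58,-.33,.34,-20)"
```

```text
t 0.1 pos [ 0.2433 -0.6291  0.255 ] ay -20 F [-0.9  0.7 -0.1] w 0.0858
shift [ 421.9 -157.7  -84.5] turn [-0.002 -0.001 -0.853]
```

Emit:
servo_tool --increments '[{"x":211,"y":-79,"z":-84,"wz":-0.5},{"x":422,"y":-158,"z":-84,"wz":-0.85},{"x":422,"y":-158,"z":-84,"wz":-0.85},{"x":422,"y":-158,"z":-84,"wz":-0.85},{"x":422,"y":-158,"z":-84,"wz":-0.85},{"x":422,"y":-158,"z":-84,"wz":-0.85},{"x":422,"y":-158,"z":-84,"wz":-0.85},{"x":422,"y":-158,"z":-84,"wz":-0.85}]' --grip 85

```text
validation failed for argument at $.in...
```

```bash
python3 -c "
from h import *
inc(.529,-.05,.33,21.8)"
```

```text
t 0.1 pos [ 0.2433 -0.6291  0.255 ] ay 21.8 F [-0.9  0.7 -0.1] w 0.0858
shift [ 475.3 -437.3  -73.9] turn [-1.000e-03 -2.000e-03 -1.582e+00]
```

Emit:
servo_tool --increments '[{"x":38,"y":-14,"z":-10,"wx":0,"wy":0,"wz":-0.1},{"x":76,"y":-28,"z":-20,"wx":0,"wy":0,"wz":-0.2},{"x":114,"y":-42,"z":-30,"wx":0,"wy":0,"wz":-0.3},{"x":152,"y":-56,"z":-40,"wx":0,"wy":0,"wz":-0.4},{"x":190,"y":-70,"z":-50,"wx":0,"wy":0,"wz":-0.5},{"x":228,"y":-84,"z":-60,"wx":0,"wy":0,"wz":-0.6},{"x":266,"y":-98,"z":-70,"wx":0,"wy":0,"wz":-0.7},{"x":304,"y":-112,"z":-80,"wx":0,"wy":0,"wz":-0.8}]' --grip 85

```text
time: 0.77
eef_pos: [0.4873, -0.414, 0.3361]
tool_rot: [-2.615, -1.739, 0.0]
ft_force: [0.6, -0.4, -0.3]
gripper_width: 0.0853
grip_force: 0.0
```

```bash
python3 -c "
from h import *
inc(.529,.1425,.33,21.8)"
```

```text
t 0.77 pos [ 0.4873 -0.414   0.3361] ay 21.8 F [ 0.6 -0.4 -0.3] w 0.0853
shift [ 529.3 -176.8    6.5] turn [-0.001 -0.001 -0.778]
```

Emit:
servo_tool --increments '[{"x":38,"y":-13,"z":0,"wx":0,"wy":0,"wz":-0.08},{"x":76,"y":-25,"z":0,"wx":0,"wy":0,"wz":-0.16},{"x":114,"y":-38,"z":0,"wx":0,"wy":0,"wz":-0.24},{"x":152,"y":-51,"z":0,"wx":0,"wy":0,"wz":-0.32},{"x":190,"y":-63,"z":0,"wx":0,"wy":0,"wz":-0.4},{"x":228,"y":-76,"z":0,"wx":0,"wy":0,"wz":-0.48},{"x":266,"y":-89,"z":0,"wx":0,"wy":0,"wz":-0.56},{"x":304,"y":-102,"z":0,"wx":0,"wy":0,"wz":-0.64}]'

```text
time: 1.43
eef_pos: [0.5108, -0.0941, 0.3358]
tool_rot: [-1.937, -2.473, 0.0]
ft_force: [1.0, -0.5, 0.0]
gripper_width: 0.0849
grip_force: 0.0
```

```bash
python3 -c "
from h import *
inc(.529,.1425,.30,21.8)"
```

```text
t 1.43 pos [ 0.5108 -0.0941  0.3358] ay 21.8 F [ 1.  -0.5  0. ] w 0.0849
shift [225.4  74.3  35.8] turn [-0.    -0.    -0.139]
```

Emit:
servo_tool --increments '[{"x":37,"y":12,"z":5,"wx":0,"wy":0,"wz":-0.03},{"x":74,"y":25,"z":10,"wx":0,"wy":0,"wz":-0.06},{"x":111,"y":37,"z":16,"wx":0,"wy":0,"wz":-0.09},{"x":148,"y":49,"z":22,"wx":0,"wy":0,"wz":-0.12},{"x":185,"y":61,"z":28,"wx":0,"wy":0,"wz":-0.135},{"x":212,"y":70,"z":32,"wx":0,"wy":0,"wz":-0.135},{"x":216,"y":72,"z":34,"wx":0,"wy":0,"wz":-0.135},{"x":216,"y":72,"z":34,"wx":0,"wy":0,"wz":-0.135}]'

```text
time: 2.1
eef_pos: [0.5297, 0.1323, 0.3009]
tool_rot: [-1.766, -2.596, 0.003]
ft_force: [-0.3, -0.2, -0.1]
gripper_width: 0.0852
grip_force: 0.0
```

```bash
python3 -c "
from h import *
inc(.529,.1425,.212,21.8)"
```

```text
t 2.1 pos [0.5297 0.1323 0.3009] ay 21.8 F [-0.3 -0.2 -0.1] w 0.0852
shift [ 9.7  3.3 88.9] turn [-0.002 -0.001 -0.004]
```

Emit:
servo_tool --increments '[{"x":10,"y":3,"z":10,"wx":0,"wy":0,"wz":0},{"x":10,"y":3,"z":25,"wx":0,"wy":0,"wz":0},{"x":10,"y":3,"z":42,"wx":0,"wy":0,"wz":0},{"x":10,"y":3,"z":60,"wx":0,"wy":0,"wz":0},{"x":10,"y":3,"z":75,"wx":0,"wy":0,"wz":0},{"x":10,"y":3,"z":85,"wx":0,"wy":0,"wz":0},{"x":10,"y":3,"z":89,"wx":0,"wy":0,"wz":0},{"x":10,"y":3,"z":89,"wx":0,"wy":0,"wz":0}]'

```text
time: 2.77
eef_pos: [0.529, 0.1404, 0.212]
tool_rot: [-1.772, -2.592, 0.002]
ft_force: [-0.5, -0.4, -0.3]
gripper_width: 0.0849
grip_force: 0.0
```

```bash
python3 -c "
from h import *
inc(.529,.1425,.212,21.8)
grab('side','side1')"
```

```text
t 2.77 pos [0.529  0.1404 0.212 ] ay 21.8 F [-0.5 -0.4 -0.3] w 0.0849
shift [ 2.   0.7 -0. ] turn [-0.002 -0.001 -0.009]
```

View pics/side1.png

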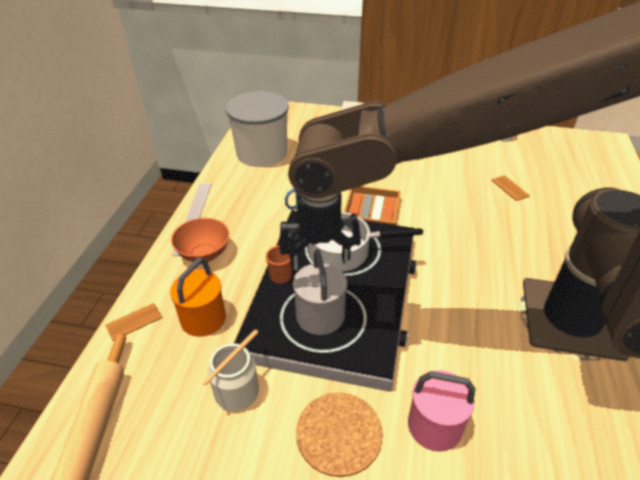

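The gripper's fingers straddle the bow near (318,258), with their tips around (290,252) and (350,255). I'll check that against the projection.

```bash
python3 - <<'E'
from h import *
f,cx,cy,R,t=cal('side')
for P in([.529,.1404,.212],[.529,.1425,.206],[.529,.1425,.05]):
    q=R@np.array(P)+t; print(P,(f*q[0]/q[2]+cx).round(1),(f*q[1]/q[2]+cy).round(1),q[2])
d=np.load('side1.npy'); c=cloud('side',d); 
for u,v in((290,250),(350,255),(318,258),(318,270),(348,240),(292,240)): print((u,v),c[v,u].round(3))
E
```

```text
[0.529, 0.1404, 0.212] 319.6 259.1 0.9473753827331126
[0.529, 0.1425, 0.206] 319.4 262.2 0.949880588591876
[0.529, 0.1425, 0.05] 319.8 315.8 1.054626473044534
(290, 250) [0.577 0.167 0.251]
(350, 255) [0.49  0.002 0.099]
(318, 258) [0.533 0.138 0.212]
(318, 270) [0.527 0.163 0.206]
(348, 240) [0.48  0.124 0.254]
(292, 240) [0.578 0.147 0.257]
```

Emit:
servo_tool --increments '[{"x":2,"y":0.5,"z":1,"wx":0,"wy":0,"wz":0},{"x":2,"y":0.5,"z":1,"wx":0,"wy":0,"wz":0},{"x":2,"y":0.5,"z":1,"wx":0,"wy":0,"wz":0},{"x":2,"y":0.5,"z":1,"wx":0,"wy":0,"wz":0},{"x":2,"y":0.5,"z":1,"wx":0,"wy":0,"wz":0},{"x":2,"y":0.5,"z":1,"wx":0,"wy":0,"wz":0},{"x":2,"y":0.5,"z":1,"wx":0,"wy":0,"wz":0},{"x":2,"y":0.5,"z":1,"wx":0,"wy":0,"wz":0}]' --grip 5

```text
time: 3.48
eef_pos: [0.5293, 0.1433, 0.2126]
tool_rot: [1.771, 2.595, -0.0]
ft_force: [-0.7, 0.4, 2.2]
gripper_width: 0.01
grip_force: 58.4
```

Emit:
servo_tool --increments '[{"x":0,"y":0,"z":-3,"wx":0,"wy":0,"wz":0},{"x":0,"y":0,"z":-9,"wx":0,"wy":0,"wz":0},{"x":0,"y":0,"z":-18,"wx":0,"wy":0,"wz":0},{"x":0,"y":0,"z":-29,"wx":0,"wy":0,"wz":0},{"x":0,"y":0,"z":-40,"wx":0,"wy":0,"wz":0},{"x":0,"y":0,"z":-49,"wx":0,"wy":0,"wz":0},{"x":0,"y":0,"z":-53,"wx":0,"wy":0,"wz":0},{"x":0,"y":0,"z":-55,"wx":0,"wy":0,"wz":0}]'

```text
time: 4.15
eef_pos: [0.5299, 0.1433, 0.2691]
tool_rot: [1.77, 2.593, 0.003]
ft_force: [0.5, -0.5, -3.8]
gripper_width: 0.0098
grip_force: 58.5
```

```bash
python3 -c "
from h import *
inc(.449,.3605,.27)
grab('side','side2')"
```

```text
t 4.15 pos [0.5299 0.1433 0.2691] ay 21.37 F [ 0.5 -0.5 -3.8] w 0.0098
shift [231.7   3.8  -1.1] turn [ 0.003  0.001 -0.   ]
```

View pics/side2.png

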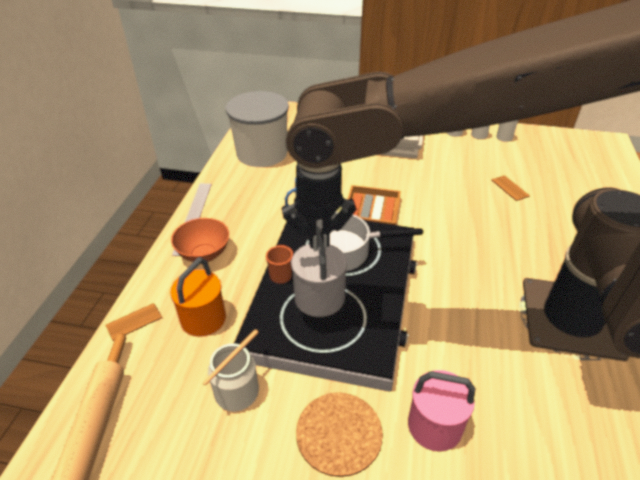

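The canister hangs upright from the gripper at (320,280), clear of the glass. Next I carry it to the mat at (340,433).

Emit:
servo_tool --increments '[{"x":3,"y":0,"z":0,"wx":0,"wy":0,"wz":0},{"x":10,"y":0,"z":0,"wx":0,"wy":0,"wz":0},{"x":21,"y":0,"z":0,"wx":0,"wy":0,"wz":0},{"x":35,"y":1,"z":0,"wx":0,"wy":0,"wz":0},{"x":52,"y":1,"z":0,"wx":0,"wy":0,"wz":0},{"x":71,"y":1,"z":0,"wx":0,"wy":0,"wz":0},{"x":91,"y":1,"z":0,"wx":0,"wy":0,"wz":0},{"x":111,"y":2,"z":0,"wx":0,"wy":0,"wz":0}]'

```text
time: 4.87
eef_pos: [0.4894, 0.2489, 0.2666]
tool_rot: [-1.77, -2.594, 0.001]
ft_force: [-0.4, -1.2, -4.2]
gripper_width: 0.0103
grip_force: 58.4
```

Emit:
servo_tool --increments '[{"x":20,"y":0,"z":0,"wx":0,"wy":0,"wz":0},{"x":40,"y":0,"z":0,"wx":0,"wy":0,"wz":0},{"x":60,"y":1,"z":0,"wx":0,"wy":0,"wz":0},{"x":79,"y":1,"z":0,"wx":0,"wy":0,"wz":0},{"x":96,"y":1,"z":0,"wx":0,"wy":0,"wz":0},{"x":109,"y":1,"z":0,"wx":0,"wy":0,"wz":0},{"x":117,"y":2,"z":0,"wx":0,"wy":0,"wz":0},{"x":120,"y":2,"z":0,"wx":0,"wy":0,"wz":0}]'

```text
time: 5.53
eef_pos: [0.448, 0.3611, 0.2668]
tool_rot: [-1.769, -2.596, 0.001]
ft_force: [0.2, -0.6, -3.7]
gripper_width: 0.0099
grip_force: 58.4
```

```bash
python3 - <<'E'
from h import *
inc(.449,.3605,.173)
p,d=grab('side','side3'); c=cloud('side',d); s=status.observe()['eef_pos']
m=(np.hypot(c[...,0]-s[0],c[...,1]-s[1])<.075)&(abs(c[...,2]-(s[2]-.006-.054))<.01)
q=c[m]; print(q.min(0),q.max(0),m.sum())
E
```

```text
t 5.53 pos [0.448  0.3611 0.2668] ay 21.47 F [ 0.2 -0.6 -3.7] w 0.0099
shift [-1.   0.8 93.8] turn [-0.001 -0.    -0.   ]
[0.3968379  0.31087124 0.19697132] [0.50045903 0.41271945 0.21661512] 2520
```

Emit:
servo_tool --increments '[{"x":0,"y":0,"z":5,"wx":0,"wy":0,"wz":0},{"x":0,"y":0,"z":16,"wx":0,"wy":0,"wz":0},{"x":0,"y":0,"z":32,"wx":0,"wy":0,"wz":0},{"x":0,"y":0,"z":50,"wx":0,"wy":0,"wz":0},{"x":0,"y":0,"z":67,"wx":0,"wy":0,"wz":0},{"x":0,"y":0,"z":80,"wx":0,"wy":0,"wz":0},{"x":0,"y":0,"z":86,"wx":0,"wy":0,"wz":0},{"x":0,"y":0,"z":88,"wx":0,"wy":0,"wz":0}]'

```text
time: 6.25
eef_pos: [0.4482, 0.3589, 0.177]
tool_rot: [-1.771, -2.593, 0.005]
ft_force: [-0.4, 0.2, -3.8]
gripper_width: 0.0096
grip_force: 58.5
```

Emit:
servo_tool --increments '[{"x":0,"y":0,"z":1,"wx":0,"wy":0,"wz":0},{"x":0,"y":0,"z":2,"wx":0,"wy":0,"wz":0},{"x":0,"y":0,"z":3,"wx":0,"wy":0,"wz":0},{"x":0,"y":0,"z":3.5,"wx":0,"wy":0,"wz":0},{"x":0,"y":0,"z":4,"wx":0,"wy":0,"wz":0},{"x":0,"y":0,"z":4,"wx":0,"wy":0,"wz":0}]'

```text
time: 6.75
eef_pos: [0.4489, 0.36, 0.1756]
tool_rot: [1.771, 2.595, 0.001]
ft_force: [0.0, -0.0, -3.1]
gripper_width: 0.0101
grip_force: 58.5
```

Emit:
servo_tool --increments '[{"x":0,"y":0,"z":0.5,"wx":0,"wy":0,"wz":0},{"x":0,"y":0,"z":1,"wx":0,"wy":0,"wz":0},{"x":0,"y":0,"z":1.5,"wx":0,"wy":0,"wz":0},{"x":0,"y":0,"z":1.5,"wx":0,"wy":0,"wz":0}]'

```text
time: 7.08
eef_pos: [0.4487, 0.3598, 0.1736]
tool_rot: [-1.771, -2.595, 0.0]
ft_force: [-0.5, 0.2, -3.2]
gripper_width: 0.0098
grip_force: 58.5
```

Emit:
servo_tool --increments '[{"x":0,"y":0,"z":0.5,"wx":0,"wy":0,"wz":0},{"x":0,"y":0,"z":1,"wx":0,"wy":0,"wz":0},{"x":0,"y":0,"z":1.5,"wx":0,"wy":0,"wz":0},{"x":0,"y":0,"z":1.5,"wx":0,"wy":0,"wz":0}]'

```text
time: 7.42
eef_pos: [0.4489, 0.3599, 0.1727]
tool_rot: [1.771, 2.595, 0.0]
ft_force: [-0.9, -0.8, -0.7]
gripper_width: 0.0097
grip_force: 58.8
```

Emit:
servo_tool --increments '[{"x":0,"y":0,"z":0.5,"wx":0,"wy":0,"wz":0},{"x":0,"y":0,"z":0.5,"wx":0,"wy":0,"wz":0},{"x":0,"y":0,"z":0.5,"wx":0,"wy":0,"wz":0}]'

```text
time: 7.67
eef_pos: [0.4491, 0.3601, 0.1727]
tool_rot: [1.771, 2.595, 0.001]
ft_force: [-2.2, -0.6, 3.0]
gripper_width: 0.0103
grip_force: 59.2
```

Emit:
servo_tool --increments '[{"x":0,"y":0,"z":0,"wx":0,"wy":0,"wz":0},{"x":0,"y":0,"z":0,"wx":0,"wy":0,"wz":0},{"x":0,"y":0,"z":0,"wx":0,"wy":0,"wz":0},{"x":0,"y":0,"z":0,"wx":0,"wy":0,"wz":0},{"x":0,"y":0,"z":0,"wx":0,"wy":0,"wz":0},{"x":0,"y":0,"z":0,"wx":0,"wy":0,"wz":0}]' --grip 70

```text
time: 8.17
eef_pos: [0.4489, 0.3598, 0.1717]
tool_rot: [1.771, 2.595, 0.0]
ft_force: [0.0, 0.3, 0.4]
gripper_width: 0.0701
grip_force: 0.0
```

Emit:
servo_tool --increments '[{"x":0,"y":0,"z":-8,"wx":0,"wy":0,"wz":0},{"x":0,"y":0,"z":-24,"wx":0,"wy":0,"wz":0},{"x":0,"y":0,"z":-45,"wx":0,"wy":0,"wz":0},{"x":0,"y":0,"z":-70,"wx":0,"wy":0,"wz":0},{"x":0,"y":0,"z":-95,"wx":0,"wy":0,"wz":0},{"x":0,"y":0,"z":-115,"wx":0,"wy":0,"wz":0},{"x":0,"y":0,"z":-125,"wx":0,"wy":0,"wz":0},{"x":0,"y":0,"z":-130,"wx":0,"wy":0,"wz":0}]'

```text
time: 8.83
eef_pos: [0.4495, 0.3602, 0.3046]
tool_rot: [1.77, 2.593, 0.006]
ft_force: [-0.1, 0.7, -0.3]
gripper_width: 0.07
grip_force: 0.0
```

```bash
python3 - <<'E'
from h import *
p,d=grab('side','side4'); c=cloud('side',d)
m=(np.hypot(c[...,0]-.449,c[...,1]-.36)<.075)&(abs(c[...,2]-.112)<.006)
q=c[m]; print(q.min(0),q.max(0),m.sum())
inc(.52,-.06,.30)
E
```

```text
[0.39760666 0.30674442 0.10630348] [0.50085414 0.41114573 0.11772444] 2445
t 8.88 pos [0.4494 0.3601 0.3041] ay 21.37 F [-0.2  0.6 -0.3] w 0.0698
shift [-417.   -87.4    3.6] turn [ 0.003 -0.     0.   ]
```

View pics/side4.png

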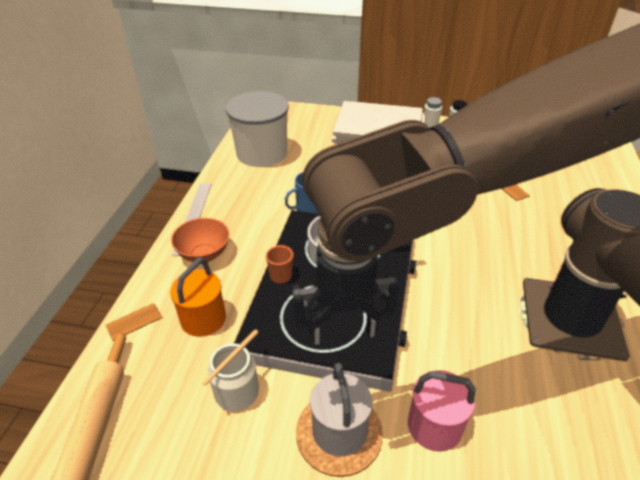

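The canister stands upright on the cork at (340,425), with its lid centre about 1 mm from the mat centre. For the pan, I'll pinch its +y wall and drag it.

```bash
python3 - <<'E'
from h import *
inc(.5225,.010,.29,90)
E
```

```text
t 8.88 pos [0.4494 0.3601 0.3041] ay 90 F [-0.2  0.6 -0.3] w 0.0698
shift [-352.7  -59.5   13.7] turn [ 0.003  0.002 -1.198]
```

Emit:
servo_tool --increments '[{"x":-8,"y":-1,"z":0,"wx":0,"wy":0,"wz":-0.05},{"x":-26,"y":-4,"z":0,"wx":0,"wy":0,"wz":-0.13},{"x":-54,"y":-9,"z":0,"wx":0,"wy":0,"wz":-0.22},{"x":-86,"y":-14,"z":0,"wx":0,"wy":0,"wz":-0.32},{"x":-118,"y":-20,"z":0,"wx":0,"wy":0,"wz":-0.42},{"x":-150,"y":-25,"z":0,"wx":0,"wy":0,"wz":-0.52},{"x":-182,"y":-31,"z":0,"wx":0,"wy":0,"wz":-0.62},{"x":-214,"y":-36,"z":0,"wx":0,"wy":0,"wz":-0.72}]' --grip 40

```text
time: 9.55
eef_pos: [0.4925, 0.1459, 0.2997]
tool_rot: [-0.735, -3.051, 0.002]
ft_force: [-0.2, -0.0, -0.3]
gripper_width: 0.0401
grip_force: 0.0
```

```bash
python3 - <<'E'
from h import *
inc(.5225,.010,.20,90)
E
```

```text
t 9.55 pos [0.4925 0.1459 0.2997] ay 90 F [-0.2 -0.  -0.3] w 0.0401
shift [ -88.8 -107.1   99.7] turn [-0.001 -0.003 -0.473]
```

Emit:
servo_tool --increments '[{"x":-16,"y":-20,"z":10,"wx":0,"wy":0,"wz":-0.08},{"x":-32,"y":-39,"z":25,"wx":0,"wy":0,"wz":-0.16},{"x":-48,"y":-58,"z":40,"wx":0,"wy":0,"wz":-0.24},{"x":-64,"y":-77,"z":60,"wx":0,"wy":0,"wz":-0.32},{"x":-78,"y":-94,"z":78,"wx":0,"wy":0,"wz":-0.4},{"x":-86,"y":-104,"z":90,"wx":0,"wy":0,"wz":-0.45},{"x":-89,"y":-107,"z":97,"wx":0,"wy":0,"wz":-0.473},{"x":-89,"y":-107,"z":100,"wx":0,"wy":0,"wz":-0.473}]'

```text
time: 10.22
eef_pos: [0.5215, 0.0105, 0.1981]
tool_rot: [-0.01, -3.135, -0.001]
ft_force: [-0.6, -0.5, -0.1]
gripper_width: 0.04
grip_force: 0.0
```

```bash
python3 - <<'E'
from h import *
p,d=grab('side','side5'); c=cloud('side',d); hsv=cv2.cvtColor(p,cv2.COLOR_BGR2HSV)
X,Y,Z=c[...,0],c[...,1],c[...,2]
r=c[(np.hypot(X-.5225,Y+.058)<.1)&(abs(Z-.11)<.005)&(hsv[...,1]<70)]
print(len(r),r.min(0),r.max(0))
inc(.5225,.010,.102,90)
E
```

```text
362 [ 0.4240099  -0.12755325  0.10504088] [0.59825714 0.01522093 0.11372629]
t 10.27 pos [0.5215 0.0112 0.1985] ay 90 F [-0.8 -1.  -1.3] w 0.0398
shift [-1.5 -1.3 96.5] turn [ 0.001 -0.006 -0.007]
```

View pics/side5.png

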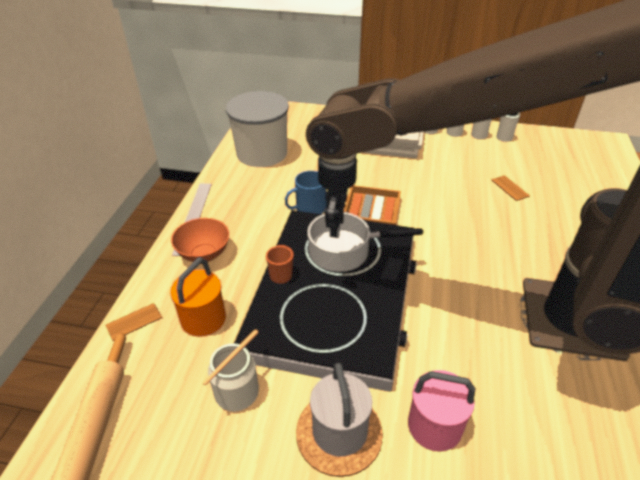

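The gripper hangs at (335,230) over the pan's near (+y) wall, and the left ring at (322,317) is empty. Next I descend astride the wall.

Emit:
servo_tool --increments '[{"x":-1,"y":0,"z":10,"wx":0,"wy":0,"wz":0},{"x":-1,"y":0,"z":27,"wx":0,"wy":0,"wz":0},{"x":-1,"y":0,"z":45,"wx":0,"wy":0,"wz":0},{"x":-1,"y":0,"z":62,"wx":0,"wy":0,"wz":0},{"x":-1,"y":0,"z":78,"wx":0,"wy":0,"wz":0},{"x":-1,"y":0,"z":88,"wx":0,"wy":0,"wz":0},{"x":-1,"y":0,"z":93,"wx":0,"wy":0,"wz":0},{"x":-1,"y":0,"z":95,"wx":0,"wy":0,"wz":0}]'

```text
time: 10.93
eef_pos: [0.5237, 0.012, 0.1059]
tool_rot: [-0.007, -3.14, -0.0]
ft_force: [-0.6, 0.5, -0.2]
gripper_width: 0.04
grip_force: 0.0
```

Emit:
servo_tool --increments '[{"x":0,"y":0,"z":0,"wx":0,"wy":0,"wz":0},{"x":0,"y":0,"z":0,"wx":0,"wy":0,"wz":0},{"x":0,"y":0,"z":0,"wx":0,"wy":0,"wz":0},{"x":0,"y":0,"z":0,"wx":0,"wy":0,"wz":0},{"x":0,"y":0,"z":0,"wx":0,"wy":0,"wz":0},{"x":0,"y":0,"z":0,"wx":0,"wy":0,"wz":0}]' --grip 0

```text
time: 11.43
eef_pos: [0.5246, 0.0114, 0.1079]
tool_rot: [0.008, 3.141, 0.0]
ft_force: [-2.8, 0.2, 6.4]
gripper_width: 0.0037
grip_force: 64.6
```

```bash
python3 - <<'E'
from h import *
s=status.observe()['eef_pos']
inc(.522,s[1]+.2,s[2])
p,d=grab('side','side6'); c=cloud('side',d); hsv=cv2.cvtColor(p,cv2.COLOR_BGR2HSV)
X,Y,Z=c[...,0],c[...,1],c[...,2]
m=(np.hypot(X-.5225,Y+.058)<.09)&(abs(Z-.11)<.005)&(hsv[...,1]<70)&(X>.45)
r=c[m]; print(len(r),r.min(0),r.max(0))
fl=c[(np.hypot(X-.5225,Y+.058)<.05)&(Z<.066)&(Z>.04)]; print('floor',np.median(fl[:,2]),len(fl))
E
```

```text
t 11.43 pos [0.5246 0.0114 0.1079] ay 89.71 F [-2.8  0.2  6.4] w 0.0037
shift [  3.6 200.    0. ] turn [ 0.     0.001 -0.   ]
274 [ 0.45020121 -0.12225894  0.10502998] [0.58892713 0.02843973 0.11355138]
floor 0.055265806557399134 283
```

Emit:
servo_tool --increments '[{"x":0,"y":2,"z":0,"wx":0,"wy":0,"wz":0},{"x":0,"y":6,"z":0,"wx":0,"wy":0,"wz":0},{"x":0,"y":12,"z":0,"wx":0,"wy":0,"wz":0},{"x":0,"y":19,"z":0,"wx":0,"wy":0,"wz":0},{"x":0,"y":27,"z":0,"wx":0,"wy":0,"wz":0},{"x":0,"y":35,"z":0,"wx":0,"wy":0,"wz":0},{"x":0,"y":41,"z":0,"wx":0,"wy":0,"wz":0},{"x":0,"y":45,"z":0,"wx":0,"wy":0,"wz":0}]'

```text
time: 12.15
eef_pos: [0.5255, 0.0565, 0.1079]
tool_rot: [0.006, 3.139, -0.002]
ft_force: [-0.2, -4.7, 6.4]
gripper_width: 0.0041
grip_force: 65.1
```

```bash
cat > rim.py <<'E'
from h import *
import sys
from scipy.optimize import least_squares
x0,y0=float(sys.argv[1]),float(sys.argv[2])
for n in sys.argv[4:]:
    p,d=grab(n,n+sys.argv[3]); c=cloud(n,d); hsv=cv2.cvtColor(p,cv2.COLOR_BGR2HSV)
    X,Y,Z=c[...,0],c[...,1],c[...,2]; R=np.hypot(X-x0,Y-y0)
    r=c[(R<.078)&(R>.058)&(abs(Z-.111)<.006)&(hsv[...,1]<70)]
    s=least_squares(lambda s:np.hypot(r[:,0]-s[0],r[:,1]-s[1])-.069,[x0,y0],loss='soft_l1',f_scale=.002).x
    A=np.c_[r[:,:2]-s,np.ones(len(r))]; print(n,'centre',s.round(4),len(r),'rim z',r[:,2].mean().round(4),'tilt',np.linalg.lstsq(A,r[:,2],rcond=None)[0][:2].round(3))
    h=c[(np.hypot(X-s[0],Y-s[1])<.2)&(np.hypot(X-s[0],Y-s[1])>.085)&(Z>.085)&(Z<.125)&(X<s[0]-.05)]
    e=h[:,:2].mean(0)-s; print('handle ang',np.degrees(np.arctan2(-e[1],-e[0])).round(1))
inc(.522,.142,.11)
E
python3 rim.py .522 -.012 7 side
```

```text
side centre [ 0.5209 -0.0101] 281 rim z 0.1089 tilt [-0.001 -0.   ]
handle ang 3.5
t 12.2 pos [0.5254 0.0571 0.1079] ay 89.78 F [ 0.9 -1.4  5.6] w 0.0036
shift [ 3.8 84.9 -2.1] turn [-0.001  0.003  0.   ]
```

Emit:
servo_tool --increments '[{"x":0,"y":3,"z":0,"wx":0,"wy":0,"wz":0},{"x":0,"y":9,"z":0,"wx":0,"wy":0,"wz":0},{"x":0,"y":18,"z":0,"wx":0,"wy":0,"wz":0},{"x":0,"y":30,"z":0,"wx":0,"wy":0,"wz":0},{"x":0,"y":43,"z":0,"wx":0,"wy":0,"wz":0},{"x":0,"y":56,"z":0,"wx":0,"wy":0,"wz":0},{"x":0,"y":67,"z":0,"wx":0,"wy":0,"wz":0},{"x":0,"y":75,"z":0,"wx":0,"wy":0,"wz":0}]'

```text
time: 12.87
eef_pos: [0.5257, 0.132, 0.1079]
tool_rot: [0.006, 3.139, -0.002]
ft_force: [-0.3, -4.7, 6.5]
gripper_width: 0.0038
grip_force: 65.2
```

Emit:
servo_tool --increments '[{"x":0,"y":8,"z":0,"wx":0,"wy":0,"wz":0},{"x":0,"y":19,"z":0,"wx":0,"wy":0,"wz":0},{"x":0,"y":31,"z":0,"wx":0,"wy":0,"wz":0},{"x":0,"y":43,"z":0,"wx":0,"wy":0,"wz":0},{"x":0,"y":55,"z":0,"wx":0,"wy":0,"wz":0},{"x":0,"y":65,"z":0,"wx":0,"wy":0,"wz":0},{"x":-1,"y":72,"z":0,"wx":0,"wy":0,"wz":0},{"x":-1,"y":75,"z":0,"wx":0,"wy":0,"wz":0}]'

```text
time: 13.53
eef_pos: [0.5268, 0.2071, 0.1079]
tool_rot: [0.005, 3.14, -0.001]
ft_force: [-0.5, -5.3, 7.9]
gripper_width: 0.004
grip_force: 65.1
```

```bash
python3 rim.py .522 .142 8 side top
```

```text
side centre [0.5224 0.1404] 321 rim z 0.1089 tilt [0.003 0.001]
handle ang -15.8
top centre [0.5199 0.1415] 205 rim z 0.1108 tilt [-0.001 -0.   ]
handle ang 3.7
t 13.63 pos [0.5268 0.2074 0.1079] ay 89.78 F [-0.3 -0.7  6.7] w 0.0039
shift [  4.5 -65.4  -2.1] turn [ 0.001  0.002 -0.   ]
```

Emit:
servo_tool --increments '[{"x":0,"y":0,"z":0,"wx":0,"wy":0,"wz":0},{"x":0,"y":0,"z":0,"wx":0,"wy":0,"wz":0},{"x":0,"y":0,"z":0,"wx":0,"wy":0,"wz":0},{"x":0,"y":0,"z":0,"wx":0,"wy":0,"wz":0},{"x":0,"y":0,"z":0,"wx":0,"wy":0,"wz":0},{"x":0,"y":0,"z":0,"wx":0,"wy":0,"wz":0}]' --grip 40

```text
time: 14.13
eef_pos: [0.5258, 0.2064, 0.1064]
tool_rot: [-0.008, -3.141, -0.0]
ft_force: [0.3, 0.1, -0.0]
gripper_width: 0.0403
grip_force: 0.0
```

Emit:
servo_tool --increments '[{"x":0,"y":0,"z":-6,"wx":0,"wy":0,"wz":0},{"x":0,"y":0,"z":-20,"wx":0,"wy":0,"wz":0},{"x":0,"y":0,"z":-40,"wx":0,"wy":0,"wz":0},{"x":0,"y":0,"z":-70,"wx":0,"wy":0,"wz":0},{"x":0,"y":0,"z":-105,"wx":0,"wy":0,"wz":0},{"x":0,"y":0,"z":-140,"wx":0,"wy":0,"wz":0},{"x":0,"y":0,"z":-165,"wx":0,"wy":0,"wz":0},{"x":0,"y":0,"z":-175,"wx":0,"wy":0,"wz":0}]'

```text
time: 14.8
eef_pos: [0.5278, 0.2068, 0.2878]
tool_rot: [0.007, 3.133, 0.003]
ft_force: [0.6, 0.5, -0.1]
gripper_width: 0.0402
grip_force: 0.0
```

Emit:
servo_tool --increments '[{"x":0,"y":-30,"z":0,"wx":0,"wy":0,"wz":0},{"x":0,"y":-65,"z":0,"wx":0,"wy":0,"wz":0},{"x":0,"y":-105,"z":0,"wx":0,"wy":0,"wz":0},{"x":0,"y":-145,"z":0,"wx":0,"wy":0,"wz":0},{"x":0,"y":-185,"z":0,"wx":0,"wy":0,"wz":0},{"x":0,"y":-220,"z":0,"wx":0,"wy":0,"wz":0},{"x":0,"y":-245,"z":0,"wx":0,"wy":0,"wz":0},{"x":0,"y":-255,"z":0,"wx":0,"wy":0,"wz":0}]'

```text
time: 15.47
eef_pos: [0.5242, -0.0515, 0.2806]
tool_rot: [-0.013, -3.14, 0.001]
ft_force: [0.8, -0.2, 0.1]
gripper_width: 0.0402
grip_force: 0.0
```

```bash
python3 rim.py .522 .142 9 top side
```

```text
top centre [0.5203 0.1399] 316 rim z 0.1107 tilt [-0.006 -0.006]
handle ang -20.0
side centre [0.5217 0.1412] 499 rim z 0.1089 tilt [ 0.002 -0.   ]
handle ang -16.1
t 15.57 pos [ 0.5244 -0.0498  0.2808] ay 89.54 F [-0.2  0.6  1.1] w 0.0398
shift [  3.7 191.6 170.9] turn [ 0.001 -0.002  0.   ]
```

View pics/side9.png

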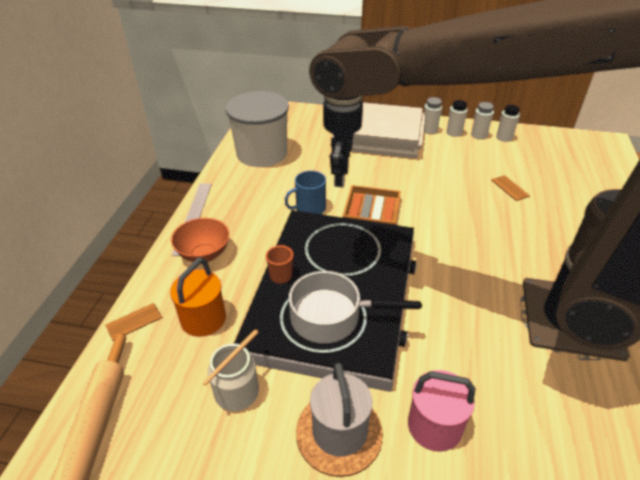

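The pan sits centred in the left ring at (325,310), the canister stands on the mat at (340,425), and the cup (280,265), jar and mug have not moved. The arm is clear, so I'm handing the job in.

```bash
python3 -c "
from h import *
print(workorder.close_job())"
```

```text
the job is handed in; nothing more can be done
None
```

The job is handed in: the canister stands upright on the cork mat about 1 mm off centre, the pan was slid to within about 2 mm of the centre of the ring the canister left, and the cup, jar and mug were not touched; the hand-in gave no pass/fail verdict.

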